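# Put the olive jar back in its row and shut the retaining arm on it

## Task

The jar row has come loose: push the single olive jar square against the long guard board, then slide it along the board, keeping it on the wood, into the last jar of the row and on until all three jars are closed up firmly against the rubber buffer at the end. Then swing the hinged retaining arm round behind it and press it up so that, let go, it stays bearing on the jar and the row is held tight. It is glass on glass: push with a light hand, never knock or force it, keep the jars upright and against the board, and leave the bowl and the spoon alone.

Things in the scene. Friction and masses are not known exactly. Their poses are not given: they have to be found in the camera images.
- guard: fixed wooden guard on the counter. Origin at counter height on the inner (robot-side) face of its long board; y runs along the board towards the end board, -x from the board to the robot's side, z up. Long board: x 0 to 22, y -375 to 275, 40 mm high
- end_board: board across the row's end, fixed to the guard; its face towards the row is at guard y 257, x -103 to 22, 70 mm high. In it sits a rubber buffer disc, 26 mm across, 34 mm up, in line with the jars, on a threaded rod. The disc's face stands 8 to 28 mm off the end board, set differently each time, locked; it is not measured and shows only by the row coming up solid
- jar: the single jar to be put away, standing off the board: squat round glass jar of olives with a steel lid, 90 mm across (glass up to 62 mm; lid 85 mm across), 78 mm high, 0.44 to 0.65 kg, too wide to grip. Origin at the centre of its underside; z up. 1 to 3 N slides one jar on the counter, up to 9 N all three along the board; 11 to 14 N then seats the row on the buffer
- row_jar: an equal jar, the last of the row, at the board; the single jar goes beside it on its -y side. Origin at the centre of its underside
- end_jar: an equal jar, first of the row, at the board between row_jar and the buffer. The row is slack: up to 6 mm between the two jars, up to 24 mm before the buffer. Origin at the centre of its underside
- bar: hinged retaining arm on the board. Origin under its hinge (guard x 11, y -46). Rod with rubber sleeve, 14 mm thick, 50 mm up, 90 mm long along its own -y. Parked along guard -y or beyond the board, clear of the jar; swings clockwise (seen from above) over the robot's side, meets a seated jar 87 to 107 degrees from guard -y, limit 123. Stiff hinge: 4 N at the grip moves it; it stays where left
- bar_grip (a point): on the axis of the arm's upright round grip, 16 mm across, 90 mm from the hinge; the grip stands from 43 to 118 mm above the counter, this point at 100 mm. Once the arm meets a seated jar, 8 to 10 N here, square to the arm, presses the jar with 7 to 10 N
- bowl: white tasting bowl, 104 mm across, 45 mm high, on the robot's side of the row; leave it. Origin at the centre of its underside
- spoon: white serving spoon, 200 mm long, lying on the counter left of the bowl; leave it

How it is judged (in metres and radians):
On the way, in this order (a step that is already met when the one before it is completed fails the run):
1. the single jar stands against the long board (gap under 4 mm), still short of the row (x of jar in the frame of guard above -0.049 m and y of jar in the frame of guard below -0.04 m), for 0.1 s.
2. pushed along the board, the jar has closed up the row: jars within 2 mm of one another, the end jar pressed on the buffer with over 1 N, the arm not yet bearing on the jar (x of jar in the frame of guard above -0.049 m and horizontal distance between jar and row_jar below 0.092 m and horizontal distance between row_jar and end_jar below 0.092 m and contact force between end_jar and end_board above 1 N and contact force between bar and jar below 0.1 N), for 0.1 s.
3. the arm has been pressed against the jar with at least 3 N (contact force between bar and jar above 3 N), for 0.2 s.
At the end, for the whole second after the job is handed in: The jars stand closed up along the board: the single jar within 4 mm of it, the others within 6 mm, neighbours within 2 mm of one another; the arm, let go, still bears on the jar with over 1 N and the end jar on the buffer with over 0.3 N; the jar is upright on the counter, at rest (x of jar in the frame of guard above -0.049 m and x of each of row_jar, end_jar in the frame of guard above -0.051 m and horizontal distance between jar and row_jar below 0.092 m and horizontal distance between row_jar and end_jar below 0.092 m and contact force between bar and jar above 1 N and contact force between end_jar and end_board above 0.3 N and angle between jar's own z axis and vertical below 0.05 rad and height (world z) of jar below 0.004 m and linear speed of jar below 0.01 m/s); the robot touches nothing.
It fails at once if the glass is forced or knocked: the fingers press on the jar with more than 25 N, the arm with more than 20 N, or jar and last row jar on each other with more than 16 N (contact force between the fingers and jar above 25 N or contact force between bar and jar above 20 N or contact force between row_jar and jar above 16 N).
It fails at once if the jar leaves the board (by more than 10 mm) just before the row (its last 35 mm and on), instead of sliding along it (y of jar in the frame of guard above -0.04 m and not (x of jar in the frame of guard above -0.055 m)).
It fails at once if a jar is tipped, or the single jar lifted (angle between any of jar, row_jar, end_jar's own z axis and vertical above 0.2 rad or height (world z) of jar above 0.015 m).
It fails at once if a jar of the row is pushed off the board by more than 12 mm (x of any of row_jar, end_jar in the frame of guard below -0.057 m).
It fails at once if the bowl or the spoon is moved by more than 15 mm (distance of any of bowl, spoon from where it was at the start of the episode above 0.015 m).
It also fails if it takes over 72 s, if anything falls off the work surface, if the arm or the gripper's body presses on something with over 40 N, if the wrist force passes 120 N, or if a joint passes its speed limit or range.

## Robot

A 6-joint arm with a two-finger parallel gripper is mounted at the origin on the work surface. World frame = base frame: x ahead of the robot, y to its left, z up, the work surface at z = 0. Lengths are in mm, angles in rad, forces in N, time in s.
With the tool pointing down it reaches from about 300 to 775 mm from the base axis. Payload 14.6 kg.
Tool frame: the origin (TCP) lies midway between the tips of the shut fingers; the grasp point (between the pads) lies 19 mm behind it; z points along the fingers, y is the line along which they close (so a half turn about z gives the same grasp; the last joint's range is limited). The gripper opens to 94 mm and grips with 3 to 60 N. Pads are 16 mm wide; open, the fingers measure 119 mm over their backs; the gripper's body (75 mm by 177 mm) begins 78 mm behind the grasp point.
Start: joints at [-1.318, 0.3, 1.521, -0, 1.321, -0.067], TCP at [172.9, -522.106, 205.446] pointing down, gripper open.
Joint ranges: [-3.03, 3.03], [-0.79, 2.21], [0.23, 2.52], [-1.04, 4.18], [0, 3.07], [-2.55, 2.55]. Speed limits (rad/s): [2.22, 2.22, 2.57, 3.14, 3.14, 3.14].

## Interface

Orientations are given as [roll, pitch, yaw] about the fixed x, y, z axes, in that order (R = Rz(yaw) Ry(pitch) Rx(roll)).
In Python, from cell import manip, camera gives the robot as it stands.
- The arm moves only by the tool move_arm, never from a script. Its arguments are lists of equal length, an entry for each row: "dp": the shift along the world's x, y, z in mm, a list of three; "rotation": the turn, a rotation vector about the world's x, y, z in rad, a list of three; "hand": the opening, from 0 (shut) to 1 (fully open). A call has 1 to 10 rows; each row shifts and turns the commanded pose from where the row before left it; what a row does not reach is not made up. A row lasts 1/8 s, in which the tool goes at most 62.5 mm and 10.7 degrees, less where a joint would pass 70% of its speed; a pose out of reach is approached as far as the arm can. A call with a gripper value outside its range is refused whole. The fingers move at their own pace and stop on an object; "newtons" is the grip in N (left out, the last holds). Time passes only in rows, so rows that do not move let the fingers close. It gives the time, the measured TCP pose, the force, the opening and the grip force at its end, in the units of the state.
- manip.read_state(): the state, without advancing time (a new reading comes with each control period).
- camera(name): name is "side" or "top" or "wrist"; returns a dict with "image" (384x512x3 uint8, red, green, blue), "fx", "fy", "cx", "cy" (pixels), "k1" (the pictures are not rectified: a ray, as slopes to the right and down, at radius r is drawn at 1 + k1 r^2 times it, then the intrinsics apply), "R" (3x3) and "t" (3): a world point X has camera coordinates R X + t; the wrist camera has in their place "mount" (4x4, takes a point from camera to tool coordinates, whose origin is the TCP and whose axes are the flange's). Camera axes: x right, y down, z forward; pixel columns grow to the right and rows downward; lengths in mm; the calibration is good to about 2 mm. A picture is of the moment at which its call begins: read the wrist's pose just before it. There is no depth.
- manip.sign_off(): hands the job in; it is judged then, once.
The state is a dict: "clock": time; "joints": joint angles; "qd": joint speeds; "effort": joint torques, N m; "eef_pos": TCP position; "eef_rot": TCP orientation; "wrist_force": force on the tool from outside, world axes, zero at the start; "moment": the same for the moment, N m; "finger_gap": finger opening in mm; "finger_force": force on a finger pad.
Only numpy, scipy, OpenCV 4.12 (cv2) and the standard library are available. Lean on these libraries where they do the work, as an engineer would, in place of code of your own. Each camera call takes 0.05 s, during which the arm holds its last target. There are 200 camera calls.

## Working session

There is one attempt and no reset: what is moved stays moved. The work goes in short steps, Python scripts to look and compute and a tool call to move; the robot and the scene stay as the last step left them, time stands still between calls to the robot, and variables do not carry over. Pictures are saved under pics/ and viewed, at most 10 in all, crops included, and the job is handed in when it is done.

Besides the shell and the picture viewer there is one more tool, called as name(argument=value, ...) on one line, values as JSON. move_arm: Moves the arm, as the interface text tells. Its arguments: {"type":"object","properties":{"dp":{"type":"array","items":{"type":"array","items":{"type":"number"}}},"rotation":{"type":"array","items":{"type":"array","items":{"type":"number"}}},"hand":{"type":"array","items":{"type":"number"}},"newtons":{"type":"number"}},"required":["dp","rotation","hand"]}

```bash
mkdir -p pics; ls
python3 - <<'E'
from cell import manip, camera
import cv2, numpy as np, pickle
s=manip.read_state(); print(s)
d={}
for n in ("side","top","wrist"):
    c=camera(n); d[n]=c
    cv2.imwrite(f"pics/{n}0.png",c["image"][:,:,::-1])
    print(n,{k:v for k,v in c.items() if k!="image"})
pickle.dump(d,open("c0.pkl","wb"))
a=np.hstack([d["top"]["image"],d["side"]["image"]])
E
```

```text
pics
{'clock': 0.0, 'joints': array([-1.31758639e+00,  3.00480464e-01,  1.52163812e+00, -2.67904203e-05,
        1.32070767e+00, -6.66194475e-02]), 'qd': array([-0.00027009,  0.00200197,  0.00112325,  0.00023491,  0.00114746,
       -0.00084798]), 'effort': array([ 1.75725083e-03, -5.31804657e+01, -3.52733374e+01,  7.09113339e-02,
        2.44113745e-02, -1.14838417e-04]), 'eef_pos': array([ 172.83013648, -521.83425255,  204.85707212]), 'eef_rot': array([-3.14036006e+00, -5.62300250e-05,  3.19835999e-01]), 'wrist_force': array([ 0.36673981,  0.16690401, -0.2586631 ]), 'moment': array([-0.06424146,  0.00836023, -0.04496511]), 'finger_force': 0.0, 'finger_gap': 94.08223291877239}
side {'fx': 389.63539467329593, 'fy': 389.63539467329593, 'cx': 257.41908998353404, 'cy': 193.6733470064111, 'k1': -0.13013965670521938, 'R': array([[-0.80754104, -0.58973968,  0.00919645],
       [-0.44827262,  0.60354521, -0.65938217],
       [ 0.38331335, -0.53660068, -0.75175168]]), 't': array([479.9110924 , 213.57740526, 889.93430626])}
top {'fx': 403.19658722744225, 'fy': 403.19658722744225, 'cx': 257.57042031903336, 'cy': 189.83396934587762, 'k1': -0.10654046442798051, 'R': array([[ 0.01461708, -0.99982189,  0.01193819],
       [-0.99645598, -0.01555492, -0.08266514],
       [ 0.08283611, -0.01068756, -0.99650587]]), 't': array([110.45540379, 520.59042185, 853.11137658])}
wrist {'fx': 266.4971778446572, 'fy': 266.4971778446572, 'cx': 259.6428830525423, 'cy': 192.05357566387167, 'k1': -0.02800914008131554, 'mount': array([[-7.64299621e-04, -9.73655409e-01, -2.28023157e-01,
         6.52320637e+01],
       [ 9.99999372e-01, -5.57177553e-04, -9.72709110e-04,
         2.95935435e-01],
       [ 8.20034102e-04, -2.28023757e-01,  9.73655223e-01,
        -1.77912203e+02],
       [ 0.00000000e+00,  0.00000000e+00,  0.00000000e+00,
         1.00000000e+00]])}
```

View pics/top0.png

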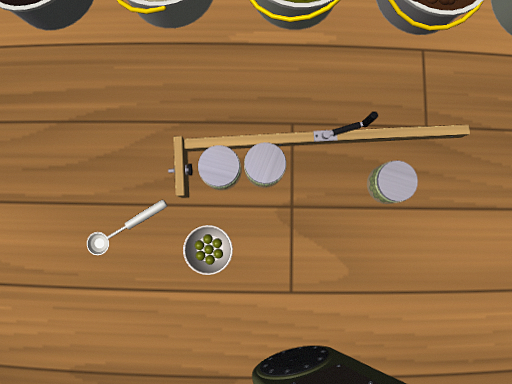

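View pics/side0.png

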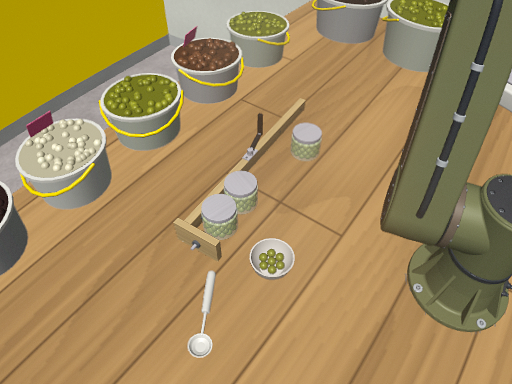

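The top view shows the board from (183,142) to (469,130), the end board at (180,167), and row lids at (219,167) and (265,164). The single lid is at (397,181), the bar hinge at (323,135), its grip at about (370,118), and the bowl at (208,250).

```bash
cat > h.py <<'E'
import cv2, numpy as np, pickle
def KD(c): return np.array([[c["fx"],0,c["cx"]],[0,c["fy"],c["cy"]],[0,0,1]]), np.array([c["k1"],0,0,0.])
def und(c,p):
    K,D=KD(c); return cv2.undistortPoints(np.array(p,float).reshape(-1,1,2),K,D)[:,0]
def ray(c,p,z):
    "pixels -> world points on plane z"
    n=und(c,p); d=np.c_[n,np.ones(len(n))]@c["R"]; o=-c["R"].T@c["t"]
    return o+d*((z-o[2])/d[:,2])[:,None]
def proj(c,X):
    K,D=KD(c); return cv2.projectPoints(np.array(X,float).reshape(-1,1,3),cv2.Rodrigues(c["R"])[0],c["t"],K,D)[0][:,0]
def tri(cs,ps):
    A=[];b=[]
    for c,p in zip(cs,ps):
        n=und(c,[p])[0]
        for i in (0,1):
            A.append(c["R"][i]-n[i]*c["R"][2]); b.append(n[i]*c["t"][2]-c["t"][i])
    return np.linalg.lstsq(np.array(A),np.array(b),rcond=None)[0]
def lids(c,box=None):
    "grey lids: (centre px, area)"
    im=c["image"].astype(int); m=((im.max(2)-im.min(2)<22)&(im.min(2)>130)).astype(np.uint8)
    m=cv2.morphologyEx(m,cv2.MORPH_OPEN,np.ones((5,5)))
    n,l,s,ce=cv2.connectedComponentsWithStats(m)
    return [(ce[i],s[i]) for i in range(1,n) if s[i,4]>200]
E
python3 - <<'E'
from h import *
d=pickle.load(open("c0.pkl","rb"))
for n in ("top","side"):
    c=d[n]; print(n)
    for ce,s in lids(c): print(ce.round(1),s,ray(c,[ce],78)[0].round(1))
c=d["top"]
for n,sl in (("top",(100,210,160,480)),("side",(90,270,160,340))):
    im=d[n]["image"][sl[0]:sl[1],sl[2]:sl[3],::-1]; f=2.45 if n=="top" else 3.2
    cv2.imwrite(f"pics/{n}_crop.png",cv2.resize(im,None,fx=f,fy=f,interpolation=cv2.INTER_CUBIC))
E
```

```text
top
[264.8 162.5] [ 245  143   41   40 1308] [570.3 105.1  78. ]
[218.  165.4] [ 198  146   41   40 1311] [562.9 200.3  78. ]
[397.4 180.5] [ 378  161   39   40 1234] [ 538.  -169.6   78. ]
[145.  213.9] [125 201  40  27 333] [461.7 346.4  78. ]
[222.  245.9] [209 229  23  38 427] [400.1 188.5  78. ]
[ 99.7 242.7] [ 91 233  18  20 284] [401.4 438.2  78. ]
side
[175.3  45.5] [  52    0  255  130 5869] [1216.9 -313.3   78. ]
[421.6  26.7] [404  20  36  13 204] [  509.3 -1102.7    78. ]
[247.9  49.2] [243  36  13  30 267] [ 970.8 -453.2   78. ]
[506.9  96.9] [501  84  11  26 224] [  73.9 -780.4   78. ]
[128.3 121. ] [116 116  32  14 259] [999.3 109.1  78. ]
[306.4 132.9] [293 123  28  21 468] [ 537.3 -161.8   78. ]
[ 11.4 163.1] [   0  132   29   64 1137] [1138.5  434.    78. ]
[228.2 196.5] [ 202  171   55   53 1474] [565.6 163.   78. ]
[ 49.8 182.2] [ 26 172  49  21 566] [977.1 406.9  78. ]
[ 62.3 200.7] [ 46 192  30  17 367] [893.5 424.1  78. ]
[274.8 252.1] [253 239  41  37 682] [381.4 227.9  78. ]
[208.2 291.5] [203 272  12  41 314] [436.8 388.1  78. ]
[200.1 344.1] [188 334  24  22 413] [377.3 481.5  78. ]
```

View pics/top_crop.png

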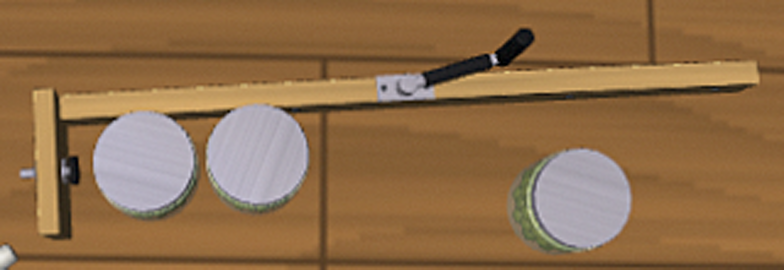

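View pics/side_crop.png

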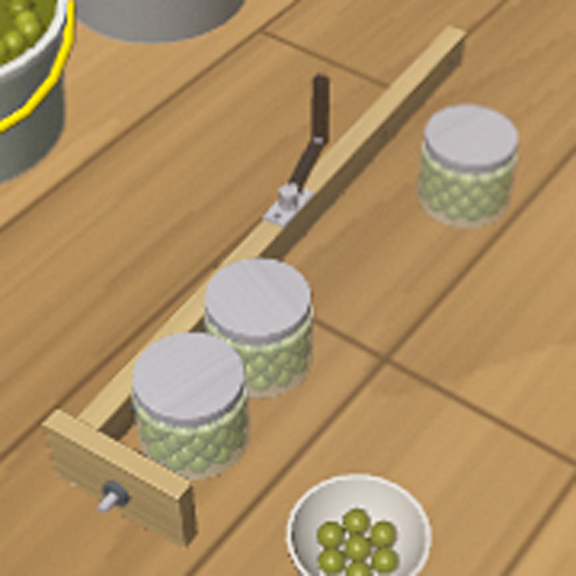

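The top crop shows the board's top strip from about (60,96–120) at left to (757,62–84) at right. The grip runs from (497,60) at its base to (526,36) at its top. The side crop shows the grip upright from (319,140) to (321,78), and the hinge at (288,205).

```bash
cat > m.py <<'E'
from h import *
def board(c):
    "fit the top strip (z=40) edges: returns inner line points and far end"
    im=cv2.cvtColor(c["image"],cv2.COLOR_RGB2HSV).astype(int)
    return im
E
python3 - <<'E'
from h import *
d=pickle.load(open("c0.pkl","rb")); c=d["top"]; s=d["side"]
im=c["image"].astype(int)
for x in (215,290,400,440): print(x,[tuple(im[y,x]) for y in range(121,154)][::1])
gt=tri([c,s],[(374.7,114.7),(260.3,114.4)]); gb=tri([c,s],[(362.9,124.5),(259.7,133.8)])
print("grip top",gt.round(1),"bottom",gb.round(1))
for X in (gt,gb): print(proj(c,[X]),proj(s,[X]))
print("grip top z118",ray(c,[(374.7,114.7)],118),ray(s,[(260.3,114.4)],118))
print("inner edge",ray(c,[(185.3,149),(469,134.3)],40).round(1),"outer",ray(c,[(184.5,139.2),(469,125.3)],40).round(1))
# lids in side view by hand from crop
for q in ((470,137),(259,298),(189,369)):
    p=(160+q[0]/3.2,90+q[1]/3.2); print("side lid",ray(s,[p],78).round(1))
E
```

```text
215 [(np.int64(103), np.int64(73), np.int64(41)), (np.int64(89), np.int64(63), np.int64(36)), (np.int64(107), np.int64(75), np.int64(47)), (np.int64(128), np.int64(90), np.int64(50)), (np.int64(138), np.int64(98), np.int64(55)), (np.int64(135), np.int64(94), np.int64(54)), (np.int64(134), np.int64(95), np.int64(54)), (np.int64(137), np.int64(98), np.int64(56)), (np.int64(137), np.int64(99), np.int64(58)), (np.int64(140), np.int64(101), np.int64(58)), (np.int64(146), np.int64(105), np.int64(60)), (np.int64(147), np.int64(105), np.int64(59)), (np.int64(146), np.int64(104), np.int64(58)), (np.int64(147), np.int64(105), np.int64(60)), (np.int64(146), np.int64(104), np.int64(59)), (np.int64(131), np.int64(95), np.int64(54)), (np.int64(176), np.int64(140), np.int64(88)), (np.int64(205), np.int64(166), np.int64(105)), (np.int64(192), np.int64(155), np.int64(96)), (np.int64(195), np.int64(156), np.int64(99)), (np.int64(202), np.int64(160), np.int64(101)), (np.int64(206), np.int64(165), np.int64(103)), (np.int64(208), np.int64(164), np.int64(103)), (np.int64(207), np.int64(165), np.int64(95))
[... 4730 characters left out ...]
4(94), np.int64(54)), (np.int64(134), np.int64(95), np.int64(56)), (np.int64(131), np.int64(94), np.int64(53)), (np.int64(131), np.int64(93), np.int64(53)), (np.int64(135), np.int64(95), np.int64(56))]
grip top [ 665.8 -111.7  115.7] bottom [ 662.4 -105.9   48.6]
[[374.47110821 114.31879872]] [[260.605634   114.43381928]]
[[362.64331438 124.07211772]] [[260.05701049 133.83829926]]
grip top z118 [[ 664.41200726 -111.48605524  118.        ]] [[ 664.88760919 -108.88451327  118.        ]]
inner edge [[ 602.7  274.7   40. ]
 [ 649.2 -352.1   40. ]] outer [[ 624.   277.1   40. ]
 [ 669.8 -353.1   40. ]]
side lid [[ 536.4 -162.8   78. ]]
side lid [[567.8 108.6  78. ]]
side lid [[565.5 198.   78. ]]
```

```bash
cat >> h.py <<'E'
def G(th,o):
    R=np.array([[np.cos(th),-np.sin(th)],[np.sin(th),np.cos(th)]])
    return (lambda w:(np.atleast_2d(w)[:,:2]-o)@R), (lambda g:np.atleast_2d(g)[:,:2]@R.T+o)
E
python3 - <<'E'
from h import *
d=pickle.load(open("c0.pkl","rb")); c=d["top"]; s=d["side"]
pin=ray(c,[(290,142.08),(400,136.75),(440,135.07)],40)
pout=ray(c,[(215,136.9),(290,132.3),(400,126.6),(440,125.4)],40)
print(pin.round(1),pout.round(1))
k=np.polyfit(pin[:,1],pin[:,0],1); k2=np.polyfit(pout[:,1],pout[:,0],1); print(k,k2)
th=-np.arctan((k[0]+k2[0])/2); print("th",th)
# far end of board column
im=c["image"].astype(int); print([int(v) for v in im[130,460:475,0]], [int(v) for v in im[160,168:196,0]])
e=ray(c,[(469.3,130)],40)[0]; f=ray(c,[(187.5,160)],70)[0]
ex=np.array([np.cos(th),np.sin(th)]); ey=np.array([-np.sin(th),np.cos(th)])
print("end y along",e[:2]@ey,"should be -375; endboard face",f[:2]@ey,"should be 257")
oy=((e[:2]@ey+375)+(f[:2]@ey-257))/2
ox=np.mean(pin[:,:2]@ex)*.5+.5*(np.mean(pout[:,:2]@ex)-22); print("ox",np.mean(pin[:,:2]@ex),np.mean(pout[:,:2]@ex)-22)
o=ox*ex+oy*ey; print("origin",o)
tog,tow=G(th,o)
print("lids guard (top)",tog(ray(c,[(397.4,180.5),(264.8,162.5),(218,165.4)],78)).round(1))
print("lids side",tog([[536.9,-162.3],[567.8,108.6],[565.5,198]]).round(1))
print("hinge w",tow([[11,-46]]),"grip g",tog([[664.5,-110.5]]).round(1))
pickle.dump((th,o),open("g.pkl","wb"))
E
```

```text
[[ 621.3   50.4   40. ]
 [ 638.6 -191.3   40. ]
 [ 645.1 -283.3   40. ]] [[ 629.9  211.6   40. ]
 [ 642.7   50.5   40. ]
 [ 661.4 -191.9   40. ]
 [ 667.  -284.2   40. ]]
[-7.15718458e-02  6.24897813e+02] [-7.55422387e-02  6.46204910e+02]
th 0.07342480775594312
[198, 196, 197, 198, 196, 197, 197, 199, 199, 173, 128, 133, 133, 131, 132] [143, 139, 141, 143, 141, 136, 170, 199, 197, 195, 197, 195, 195, 206, 147, 52, 49, 52, 50, 61, 130, 147, 143, 142, 141, 142, 143, 142]
end y along -400.70889204633187 should be -375; endboard face 221.36103232115687 should be 257
ox 622.9341059104851 622.569716482389
origin [623.32417869  15.09308226]
lids guard (top) [[ -98.7 -177.9]
 [ -46.3   93.6]
 [ -46.8  189.1]]
lids side [[ -99.2 -170.6]
 [ -48.5   97.3]
 [ -44.3  186.7]]
hinge w [[637.66904754 -29.97602842]] grip g [[  31.9 -128.3]]
```

move_arm(dp=[[28,35,0],[28,35,0],[28,35,0],[28,35,0],[28,35,0],[28,35,0],[28,35,0],[28,35,0],[28,35,0],[28,35,0]], rotation=[[0,0,-0.025],[0,0,-0.025],[0,0,-0.025],[0,0,-0.025],[0,0,-0.025],[0,0,-0.025],[0,0,-0.025],[0,0,-0.025],[0,0,-0.025],[0,0,-0.025]], hand=[0,0,0,0,0,0,0,0,0,0])

```text
clock: 1.4
eef_pos: [453.6, -170.8, 205.4]
eef_rot: [-3.142, 0.0, 0.069]
wrist_force: [-0.2, -0.5, -0.1]
finger_gap: 0.8
finger_force: 0.0
```

move_arm(dp=[[0,0,-35],[0,0,-35],[0,0,-35],[0,0,-35],[0,0,-30],[0,0,-6],[0,0,0],[0,0,0]], rotation=[[0,0,0],[0,0,0],[0,0,0],[0,0,0],[0,0,0],[0,0,0],[0,0,0],[0,0,0]], hand=[0,0,0,0,0,0,0,0])

```text
clock: 2.4
eef_pos: [453.5, -172.4, 30.6]
eef_rot: [3.141, -0.002, 0.07]
wrist_force: [0.0, -0.1, 0.4]
finger_gap: 0.3
finger_force: 0.0
```

Run:
```python
from h import *
from cell import manip,camera
th,o=pickle.load(open("g.pkl","rb")); o=o+5.2*np.array([-np.sin(th),np.cos(th)]); pickle.dump((th,o),open("g.pkl","wb"))
s=manip.read_state(); tog,tow=G(th,o)
print(s["clock"],s["eef_pos"],s["eef_rot"],s["wrist_force"],s["finger_gap"],"guard",tog([s["eef_pos"]]))
a=camera("top");b=camera("side"); w=camera("wrist")
cv2.imwrite("pics/j1.png",cv2.resize(np.hstack([a["image"][90:260,240:490],b["image"][60:230,200:450]])[:,:,::-1],None,fx=1.6,fy=1.6))
for ce,s in lids(a): print(ce.round(1),tog(ray(a,[ce],78)).round(1))
```

```text
2.4 [ 453.53327638 -172.40565174   30.62964585] [ 3.14065614e+00 -1.66804073e-03  6.98373085e-02] [ 0.03881765 -0.11841668  0.39990798] 0.3223734700394103 guard [[-183.088111   -179.73787373]]
[264.8 162.5] [[-46.4  88.4]]
[218.1 165.4] [[-46.7 183.8]]
[397.4 180.4] [[ -98.5 -183.1]]
[145.  213.9] [[-137.   337.1]]
[221.7 246.4] [[-210.7  184.9]]
[ 99.6 242.7] [[-190.3  433.3]]
```

View pics/j1.png

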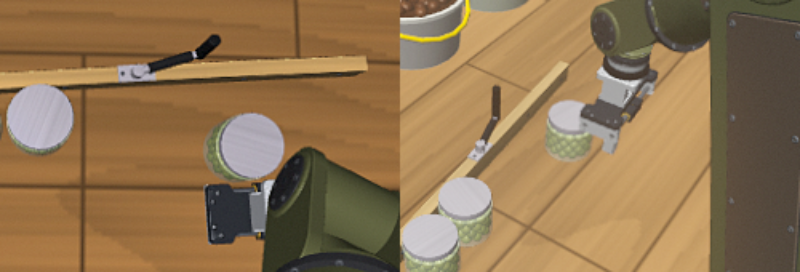

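The gripper stands with shut fingers on the robot's side of the jar, about 30 mm short of it, and the bar is clear beyond the board.

move_arm(dp=[[8,-0.5,0],[8,0,0],[5,0.4,0],[3,0.2,0],[3,0.2,0],[3,0.2,0],[3,0.2,0],[3,0.2,0],[3,0.2,0],[3,0.2,0]], rotation=[[0,0,0],[0,0,0],[0,0,0],[0,0,0],[0,0,0],[0,0,0],[0,0,0],[0,0,0],[0,0,0],[0,0,0]], hand=[0,0,0,0,0,0,0,0,0,0])

```text
clock: 3.8
eef_pos: [495.1, -170.8, 29.4]
eef_rot: [-3.142, 0.0, 0.07]
wrist_force: [-2.9, -0.2, 0.3]
finger_gap: 0.1
finger_force: 1.0
```

move_arm(dp=[[4,0.3,0],[4,0.3,0],[4,0.3,0],[4,0.3,0],[4,0.3,0],[4,0.3,0]], rotation=[[0,0,0],[0,0,0],[0,0,0],[0,0,0],[0,0,0],[0,0,0]], hand=[0,0,0,0,0,0])

```text
clock: 4.55
eef_pos: [519.2, -169.0, 29.4]
eef_rot: [-3.142, 0.0, 0.07]
wrist_force: [-2.3, -0.6, -0.1]
finger_gap: 0.5
finger_force: 1.0
```

```bash
cat > look.py <<'E'
from h import *
from cell import manip,camera
th,o=pickle.load(open("g.pkl","rb")); tog,tow=G(th,o)
s=manip.read_state()
R=np.array([[np.cos(th),-np.sin(th)],[np.sin(th),np.cos(th)]])
print(s["clock"],"tcp",tog([s["eef_pos"]]).round(1),s["eef_pos"][2].round(1),"rot",s["eef_rot"].round(3),"F guard",(s["wrist_force"][:2]@R).round(2),s["wrist_force"][2].round(2))
for n in ("top",):
    a=camera(n)
    for ce,st in lids(a):
        g=tog(ray(a,[ce],78))[0]
        if g[0]>-125 and g[1]<300: print(n,ce.round(1),st[2:],g.round(1))
E
python3 look.py
```

```text
4.55 tcp [[-117.4 -181.1]] 29.4 rot [-3.142  0.     0.07 ] F guard [-2.31 -0.46] -0.07
top [265.  162.4] [  41   40 1300] [-46.3  87.9]
top [392.8 157.5] [ 34  29 751] [ -50.3 -177.6]
top [218.1 165.3] [  41   40 1306] [-46.7 183.7]
```

move_arm(dp=[[3,0.2,0],[3,0.2,0],[3,0.2,0],[3,0.2,0],[2,0.15,0],[1,0.1,0]], rotation=[[0,0,0],[0,0,0],[0,0,0],[0,0,0],[0,0,0],[0,0,0]], hand=[0,0,0,0,0,0])

```text
clock: 5.35
eef_pos: [534.0, -168.0, 29.4]
eef_rot: [3.142, 0.0, 0.07]
wrist_force: [-1.7, -0.7, 0.7]
finger_gap: 0.4
finger_force: 1.2
```

move_arm(dp=[[1,0.1,0],[1,0.1,0]], rotation=[[0,0,0],[0,0,0]], hand=[0,0])

```text
clock: 5.6
eef_pos: [535.9, -167.7, 29.5]
eef_rot: [-3.142, -0.0, 0.07]
wrist_force: [-2.7, 0.7, 1.1]
finger_gap: 0.2
finger_force: 1.1
```

move_arm(dp=[[1,0.1,0],[1,0.1,0]], rotation=[[0,0,0],[0,0,0]], hand=[0,0])

```text
clock: 5.85
eef_pos: [536.2, -167.6, 29.2]
eef_rot: [-3.141, 0.004, 0.07]
wrist_force: [-19.8, -2.7, 10.4]
finger_gap: 0.6
finger_force: 10.2
```

The jar is square on the board: the force rose sharply while the TCP stood still. I'll back off at once and go round behind it.

move_arm(dp=[[-3,-0.2,0],[-12,-0.9,0],[-12,-0.9,0],[-13,-0.9,0],[2,-28,0],[2,-28,0],[2,-28,0],[0,0,0]], rotation=[[0,0,0],[0,0,0],[0,0,0],[0,0,0],[0,0,-0.07],[0,0,-0.07],[0,0,-0.067],[0,0,0]], hand=[0,0,0,0,0,0,0,0])

```text
clock: 6.85
eef_pos: [503.3, -255.8, 29.5]
eef_rot: [3.141, -0.0, -0.139]
wrist_force: [0.9, 0.7, 0.4]
finger_gap: 0.6
finger_force: 0.0
```

```bash
python3 look.py
```

```text
6.85 tcp [[-139.6 -266.5]] 29.5 rot [ 3.141 -0.    -0.139] F guard [0.95 0.68] 0.36
top [395.1 155.1] [  39   39 1219] [ -45.5 -183. ]
top [264.8 162.5] [  41   40 1308] [-46.3  88.5]
top [218.  165.3] [  41   40 1307] [-46.7 183.9]
```

move_arm(dp=[[26,2,0],[26,2,0],[27,2,0],[-1,14,0],[-0.3,4,0],[-0.3,4,0],[-0.3,4,0],[-0.3,4,0]], rotation=[[0,0,0],[0,0,0],[0,0,0],[0,0,0],[0,0,0],[0,0,0],[0,0,0],[0,0,0]], hand=[0,0,0,0,0,0,0,0])

```text
clock: 7.9
eef_pos: [580.4, -218.7, 29.6]
eef_rot: [3.141, -0.0, -0.138]
wrist_force: [-1.8, -2.8, 0.6]
finger_gap: 0.3
finger_force: 1.6
```

move_arm(dp=[[-0.3,4,0],[-0.3,4,0],[-0.3,4,0],[-0.3,4,0],[-0.3,4,0],[-0.3,4,0]], rotation=[[0,0,0],[0,0,0],[0,0,0],[0,0,0],[0,0,0],[0,0,0]], hand=[0,0,0,0,0,0])

```text
clock: 8.65
eef_pos: [578.9, -194.2, 29.4]
eef_rot: [3.142, -0.0, -0.137]
wrist_force: [-0.9, -3.5, 2.0]
finger_gap: 0.7
finger_force: 1.6
```

```bash
python3 look.py
```

```text
8.65 tcp [[ -59.7 -210.7]] 29.4 rot [ 3.142 -0.    -0.137] F guard [-1.16 -3.38] 2.02
top [374.7 158.3] [ 32  38 614] [ -50.1 -139.1]
top [264.9 162.6] [  41   40 1312] [-46.5  88.2]
top [218.1 165.4] [  40   40 1303] [-46.9 183.6]
```

move_arm(dp=[[-0.37,5,0],[-0.37,5,0],[-0.37,5,0],[-0.37,5,0],[-0.37,5,0],[-0.37,5,0],[-0.37,5,0],[-0.37,5,0],[-0.37,5,0],[-0.37,5,0]], rotation=[[0,0,0],[0,0,0],[0,0,0],[0,0,0],[0,0,0],[0,0,0],[0,0,0],[0,0,0],[0,0,0],[0,0,0]], hand=[0,0,0,0,0,0,0,0,0,0])

```text
clock: 9.95
eef_pos: [575.1, -144.1, 29.4]
eef_rot: [-3.142, 0.0, -0.137]
wrist_force: [-1.0, -3.5, 1.0]
finger_gap: 0.7
finger_force: 1.3
```

```bash
python3 look.py
python3 - <<'E'
from h import *
from cell import camera
a=camera("top");b=camera("side")
cv2.imwrite("pics/j2.png",cv2.resize(np.hstack([a["image"][90:260,180:430],b["image"][60:230,180:430]])[:,:,::-1],None,fx=1.6,fy=1.6))
E
```

```text
9.95 tcp [[ -59.8 -160.4]] 29.4 rot [-3.142  0.    -0.137] F guard [-1.23 -3.44] 0.96
top [350.6 160.2] [ 33  38 569] [-51.4 -88.2]
top [265.  162.5] [  41   40 1307] [-46.4  88. ]
top [218.  165.4] [  41   40 1303] [-46.8 183.8]
```

View pics/j2.png

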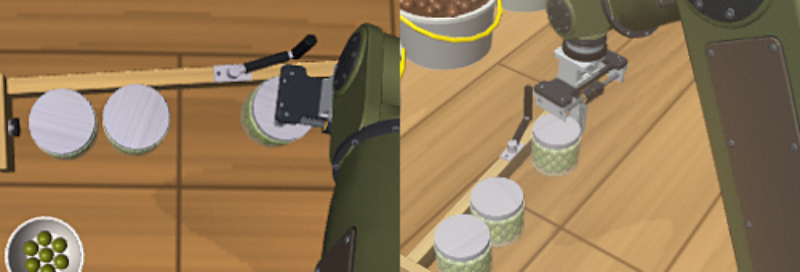

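The jar slides along the board, upright, with the pusher behind it. The row lids at crop (62,122) and (136,118) are undisturbed, and the bar is clear.

move_arm(dp=[[-0.37,5,0],[-0.37,5,0],[-0.37,5,0],[-0.37,5,0],[-0.37,5,0],[-0.37,5,0],[-0.37,5,0],[-0.37,5,0],[-0.37,5,0],[-0.37,5,0]], rotation=[[0,0,0],[0,0,0],[0,0,0],[0,0,0],[0,0,0],[0,0,0],[0,0,0],[0,0,0],[0,0,0],[0,0,0]], hand=[0,0,0,0,0,0,0,0,0,0])

```text
clock: 11.35
eef_pos: [571.5, -94.1, 29.5]
eef_rot: [-3.142, -0.0, -0.137]
wrist_force: [-1.1, -2.7, 1.6]
finger_gap: 0.1
finger_force: 1.4
```

move_arm(dp=[[-0.37,5,0],[-0.37,5,0],[-0.37,5,0],[-0.37,5,0],[-0.37,5,0],[-0.37,5,0],[-0.3,4,0]], rotation=[[0,0,0],[0,0,0],[0,0,0],[0,0,0],[0,0,0],[0,0,0],[0,0,0]], hand=[0,0,0,0,0,0,0])

```text
clock: 12.22
eef_pos: [569.0, -60.1, 29.4]
eef_rot: [-3.142, 0.0, -0.137]
wrist_force: [0.0, -2.1, 0.8]
finger_gap: 0.6
finger_force: 1.4
```

```bash
cat >> look.py <<'E'
# single jar: fit a circle to its lid's visible rim on the row side
im=a["image"].astype(int); m=((im.max(2)-im.min(2)<22)&(im.min(2)>130)).astype(np.uint8)
m=cv2.morphologyEx(m,cv2.MORPH_OPEN,np.ones((3,3)))
from scipy.optimize import least_squares
for k in cv2.findContours(m,cv2.RETR_EXTERNAL,cv2.CHAIN_APPROX_NONE)[0]:
    if cv2.contourArea(k)<150: continue
    g=tog(ray(a,k[:,0].astype(float),78)); 
    if not(-125<g[:,0].mean()<0 and g[:,1].mean()<300): continue
    f=least_squares(lambda p:np.hypot(*(g-p).T)-41.5,g.mean(0),loss="soft_l1",f_scale=.5).x
    print("circle fit",f.round(1))
E
python3 look.py
```

```text
12.225 tcp [[-59.7 -76.2]] 29.4 rot [-3.142  0.    -0.137] F guard [-0.15 -2.13] 0.83
top [265.1 162.5] [  40   40 1302] [-46.3  87.7]
top [310.4 165.2] [ 32  36 422] [-57.1  -4.3]
top [218.4 165.2] [  40   40 1286] [-46.4 183.1]
circle fit [-46.6 183.5]
circle fit [-46.4  88. ]
circle fit [-43.8 -23.1]
```

move_arm(dp=[[-0.22,3,0],[-0.22,3,0],[-0.22,3,0],[-0.22,3,0],[-0.15,2,0],[-0.1,1,0],[-0.1,1,0],[-0.1,1,0]], rotation=[[0,0,0],[0,0,0],[0,0,0],[0,0,0],[0,0,0],[0,0,0],[0,0,0],[0,0,0]], hand=[0,0,0,0,0,0,0,0])

```text
clock: 13.28
eef_pos: [567.6, -43.4, 29.5]
eef_rot: [3.142, 0.0, -0.137]
wrist_force: [-1.1, -3.2, 0.2]
finger_gap: 0.1
finger_force: 1.3
```

move_arm(dp=[[-0.1,1,0],[-0.1,1,0],[-0.1,1,0],[-0.1,1,0],[-0.1,1,0]], rotation=[[0,0,0],[0,0,0],[0,0,0],[0,0,0],[0,0,0]], hand=[0,0,0,0,0])

```text
clock: 13.9
eef_pos: [567.1, -38.6, 29.4]
eef_rot: [3.141, 0.0, -0.137]
wrist_force: [-2.2, -4.1, 0.4]
finger_gap: 0.7
finger_force: 2.7
```

```bash
python3 look.py
```

```text
13.9 tcp [[-60.1 -54.7]] 29.4 rot [ 3.141  0.    -0.137] F guard [-2.52 -3.92] 0.37
top [263.9 162.6] [  41   40 1302] [-46.5  90.3]
top [218.4 165.4] [  40   41 1292] [-46.8 183.1]
circle fit [-46.6 183.5]
circle fit [-43.5  -0.9]
circle fit [-46.4  90.6]
```

Run:
```python
from h import *
from cell import camera
th,o=pickle.load(open("g.pkl","rb")); tog,tow=G(th,o)
a=camera("top"); im=a["image"]
for y in (163,165,167,169,171,173): print(y,[int(v) for v in im[y,180:202].mean(1)])
for x in (190.5,191.5,192.5):
  for z in (34,44): print(x,z,tog(ray(a,[(x,168)],z)).round(1))
```

```text
163 [168, 179, 133, 54, 40, 46, 41, 61, 83, 90, 82, 81, 110, 114, 111, 111, 109, 97, 197, 212, 210, 211]
165 [168, 179, 141, 61, 33, 124, 99, 47, 32, 36, 22, 11, 107, 119, 112, 111, 110, 98, 212, 220, 215, 214]
167 [167, 177, 141, 70, 26, 140, 104, 46, 39, 36, 27, 5, 94, 116, 117, 117, 112, 90, 207, 219, 211, 213]
169 [168, 174, 145, 71, 16, 208, 181, 168, 106, 32, 29, 5, 65, 112, 117, 112, 112, 97, 191, 209, 204, 205]
171 [169, 173, 150, 75, 23, 164, 125, 92, 59, 36, 30, 7, 46, 102, 105, 106, 104, 98, 132, 201, 209, 203]
173 [166, 173, 160, 89, 30, 90, 103, 70, 38, 32, 32, 5, 69, 108, 111, 109, 109, 104, 97, 199, 213, 207]
190.5 34 [[-42.4 246.7]]
190.5 44 [[-43.9 245.2]]
191.5 34 [[-42.5 244.5]]
191.5 44 [[-44.  243.1]]
192.5 34 [[-42.6 242.4]]
192.5 44 [[-44.1 240.9]]
```

move_arm(dp=[[-0.05,0.7,0],[-0.05,0.7,0],[-0.05,0.7,0]], rotation=[[0,0,0],[0,0,0],[0,0,0]], hand=[0,0,0])

```text
clock: 14.38
eef_pos: [566.9, -36.6, 29.4]
eef_rot: [3.141, 0.0, -0.137]
wrist_force: [-2.8, -5.8, 0.2]
finger_gap: 0.6
finger_force: 2.8
```

The buffer's face edge is at x ≈ 191.5 px, so guard y ≈ 243–245. The row should seat after about 15 mm more.

move_arm(dp=[[-0.07,1,0],[-0.07,1,0],[-0.07,1,0],[-0.07,1,0],[-0.07,1,0]], rotation=[[0,0,0],[0,0,0],[0,0,0],[0,0,0],[0,0,0]], hand=[0,0,0,0,0])

```text
clock: 15.0
eef_pos: [566.4, -31.9, 29.4]
eef_rot: [3.141, 0.0, -0.137]
wrist_force: [-2.5, -8.4, 0.3]
finger_gap: 0.1
finger_force: 4.3
```

```bash
python3 look.py
```

```text
15.0 tcp [[-60.2 -47.9]] 29.4 rot [ 3.141  0.    -0.137] F guard [-3.14 -8.21] 0.29
top [260.3 162.6] [  41   41 1313] [-46.   97.5]
top [216.3 165.5] [  40   41 1312] [-46.8 187.3]
circle fit [-46.7 187.7]
circle fit [-43.5   5.9]
circle fit [-46.   97.7]
```

move_arm(dp=[[-0.07,1,0],[-0.07,1,0],[-0.07,1,0],[-0.07,1,0]], rotation=[[0,0,0],[0,0,0],[0,0,0],[0,0,0]], hand=[0,0,0,0])

```text
clock: 15.55
eef_pos: [566.1, -27.9, 29.5]
eef_rot: [3.141, 0.0, -0.137]
wrist_force: [-3.1, -8.2, 1.4]
finger_gap: 0.8
finger_force: 4.4
```

move_arm(dp=[[-0.03,0.4,0],[-0.03,0.4,0],[-0.03,0.4,0]], rotation=[[0,0,0],[0,0,0],[0,0,0]], hand=[0,0,0])

```text
clock: 15.92
eef_pos: [566.1, -26.7, 29.5]
eef_rot: [3.141, 0.0, -0.137]
wrist_force: [-3.3, -7.8, 1.4]
finger_gap: 0.7
finger_force: 4.4
```

move_arm(dp=[[-0.03,0.4,0],[-0.03,0.4,0],[-0.03,0.4,0]], rotation=[[0,0,0],[0,0,0],[0,0,0]], hand=[0,0,0])

```text
clock: 16.3
eef_pos: [566.0, -25.6, 29.5]
eef_rot: [3.141, 0.0, -0.137]
wrist_force: [-2.4, -8.6, 0.9]
finger_gap: 0.7
finger_force: 4.3
```

```bash
python3 look.py
```

```text
16.3 tcp [[-60.2 -41.5]] 29.5 rot [ 3.141  0.    -0.137] F guard [-3.03 -8.39] 0.88
top [257.3 162.7] [  41   41 1302] [-45.9 103.7]
top [213.3 165.6] [  41   41 1297] [-46.6 193.5]
circle fit [-46.6 193.8]
circle fit [-43.7  12.6]
circle fit [-46.  103.8]
```

move_arm(dp=[[-0.03,0.4,0],[-0.03,0.4,0],[-0.03,0.4,0],[-0.03,0.4,0]], rotation=[[0,0,0],[0,0,0],[0,0,0],[0,0,0]], hand=[0,0,0,0])

```text
clock: 16.85
eef_pos: [565.8, -24.0, 29.4]
eef_rot: [3.141, 0.0, -0.137]
wrist_force: [-3.2, -9.0, 1.4]
finger_gap: 0.4
finger_force: 4.3
```

move_arm(dp=[[-0.03,0.4,0],[-0.03,0.4,0]], rotation=[[0,0,0],[0,0,0]], hand=[0,0])

```text
clock: 17.1
eef_pos: [565.8, -23.2, 29.5]
eef_rot: [3.141, 0.0, -0.137]
wrist_force: [-3.5, -7.4, 1.7]
finger_gap: 0.6
finger_force: 4.3
```

move_arm(dp=[[-0.03,0.4,0],[-0.03,0.4,0]], rotation=[[0,0,0],[0,0,0]], hand=[0,0])

```text
clock: 17.35
eef_pos: [565.7, -22.3, 29.4]
eef_rot: [3.141, 0.001, -0.137]
wrist_force: [-3.3, -7.8, 2.1]
finger_gap: 0.1
finger_force: 4.3
```

move_arm(dp=[[-0.03,0.3,0],[-0.03,0.3,0]], rotation=[[0,0,0],[0,0,0]], hand=[0,0])

```text
clock: 17.6
eef_pos: [565.6, -21.8, 29.4]
eef_rot: [3.141, 0.0, -0.137]
wrist_force: [-2.7, -9.4, 1.5]
finger_gap: 0.7
finger_force: 4.3
```

move_arm(dp=[[-0.03,0.3,0],[-0.03,0.3,0]], rotation=[[0,0,0],[0,0,0]], hand=[0,0])

```text
clock: 17.85
eef_pos: [565.6, -21.1, 29.4]
eef_rot: [3.141, 0.0, -0.137]
wrist_force: [-3.8, -8.6, 1.3]
finger_gap: 0.0
finger_force: 4.3
```

move_arm(dp=[[-0.03,0.3,0],[-0.03,0.3,0]], rotation=[[0,0,0],[0,0,0]], hand=[0,0])

```text
clock: 18.1
eef_pos: [565.6, -20.5, 29.5]
eef_rot: [3.141, 0.0, -0.137]
wrist_force: [-3.1, -7.8, 1.3]
finger_gap: 0.5
finger_force: 4.2
```

```bash
python3 look.py
```

```text
18.1 tcp [[-60.2 -36.5]] 29.5 rot [ 3.141  0.    -0.137] F guard [-3.63 -7.55] 1.29
top [255.  162.9] [  40   41 1297] [-46.  108.3]
top [210.7 165.7] [  40   40 1295] [-46.5 198.8]
circle fit [-46.5 198.8]
circle fit [-43.8  17.5]
circle fit [-45.9 108.6]
```

move_arm(dp=[[-0.03,0.3,0],[-0.03,0.3,0]], rotation=[[0,0,0],[0,0,0]], hand=[0,0])

```text
clock: 18.4
eef_pos: [565.5, -19.9, 29.4]
eef_rot: [3.141, 0.0, -0.137]
wrist_force: [-3.4, -8.3, 2.0]
finger_gap: 0.3
finger_force: 4.2
```

move_arm(dp=[[-0.03,0.3,0],[-0.03,0.3,0]], rotation=[[0,0,0],[0,0,0]], hand=[0,0])

```text
clock: 18.65
eef_pos: [565.5, -19.3, 29.4]
eef_rot: [3.141, 0.0, -0.137]
wrist_force: [-2.8, -8.3, 1.0]
finger_gap: 0.3
finger_force: 4.2
```

move_arm(dp=[[-0.03,0.3,0],[-0.03,0.3,0]], rotation=[[0,0,0],[0,0,0]], hand=[0,0])

```text
clock: 18.9
eef_pos: [565.4, -19.0, 29.5]
eef_rot: [3.14, 0.0, -0.137]
wrist_force: [-3.5, -11.5, 1.6]
finger_gap: 0.6
finger_force: 5.9
```

move_arm(dp=[[-0.03,0.3,0],[-0.03,0.3,0]], rotation=[[0,0,0],[0,0,0]], hand=[0,0])

```text
clock: 19.15
eef_pos: [565.4, -18.9, 29.5]
eef_rot: [3.14, 0.0, -0.137]
wrist_force: [-3.9, -15.4, 0.3]
finger_gap: 1.0
finger_force: 7.7
```

It came up solid on the buffer at about 15 N. I'll hold briefly, then check.

move_arm(dp=[[0,0,0],[0,0,0]], rotation=[[0,0,0],[0,0,0]], hand=[0,0])

```text
clock: 19.4
eef_pos: [565.4, -18.9, 29.5]
eef_rot: [3.14, 0.0, -0.138]
wrist_force: [-3.2, -13.7, 1.7]
finger_gap: 0.5
finger_force: 7.1
```

```bash
python3 look.py
```

```text
19.4 tcp [[-60.3 -34.9]] 29.5 rot [ 3.14   0.    -0.138] F guard [ -4.16 -13.41] 1.72
top [254. 163.] [  41   41 1316] [-46.2 110.5]
top [209.9 165.8] [  41   41 1320] [-46.7 200.3]
circle fit [-46.6 200.4]
circle fit [-43.3  18.7]
circle fit [-46.  110.6]
```

Row seated: the jars are at guard y ≈ 200, 110 and 20, about 90 mm apart. Now I'll retreat, rise, and turn toward the bar's grip.

move_arm(dp=[[0.1,-1,0],[0.7,-9,0],[0.7,-10,0],[0.7,-10,0],[0,0,30],[0,0,40],[0,0,40],[0,0,20]], rotation=[[0,0,0],[0,0,0],[0,0,0],[0,0,0],[0,0,0],[0,0,0],[0,0,0.18],[0,0,0.18]], hand=[0,0,0,0,0,0,0,0.28])

```text
clock: 20.45
eef_pos: [568.3, -48.1, 161.8]
eef_rot: [3.141, -0.003, 0.228]
wrist_force: [-0.5, 0.3, -0.1]
finger_gap: 7.5
finger_force: 0.0
```

move_arm(dp=[[10.8,-7,0],[10.8,-7,0],[10.8,-7,0],[10.8,-7,0],[10.8,-7,0],[10.8,-7,0],[10.8,-7,0],[10.8,-7,0],[10.4,-6,0],[0,0,0]], rotation=[[0,0,0.18],[0,0,0.18],[0,0,0.18],[0,0,0.18],[0,0,0.18],[0,0,0.18],[0,0,0.18],[0,0,0.18],[0,0,0.18],[0,0,0.036]], hand=[0.28,0.28,0.28,0.28,0.28,0.28,0.28,0.28,0.28,0.28])

```text
clock: 21.7
eef_pos: [664.6, -110.2, 159.0]
eef_rot: [-3.141, -0.0, 1.879]
wrist_force: [0.2, 0.1, -0.2]
finger_gap: 26.5
finger_force: 0.0
```

```bash
python3 look.py
python3 - <<'E'
from h import *
from cell import camera,manip
s=manip.read_state(); w=camera("wrist"); print(s["eef_pos"],s["eef_rot"],s["finger_gap"])
b=camera("side")
# predicted grip top/base in wrist image
from scipy.spatial.transform import Rotation as Ro
T=np.eye(4); T[:3,:3]=Ro.from_euler("xyz",s["eef_rot"]).as_matrix(); T[:3,3]=s["eef_pos"]
M=np.linalg.inv(T@w["mount"]); w["R"],w["t"]=M[:3,:3],M[:3,3]
pickle.dump(w,open("w.pkl","wb"))
print("predicted px top/base",proj(w,[[664.4,-110.5,118],[664.4,-110.5,57]]).round(0))
cv2.imwrite("pics/w1.png",cv2.resize(np.hstack([w["image"],cv2.resize(b["image"][60:230,180:407],(512,384))])[:,:,::-1],None,fx=.78,fy=.78))
E
```

```text
21.7 tcp [[  32.  -133.2]] 159.0 rot [-3.141 -0.     1.879] F guard [0.18 0.14] -0.15
top [297.9 160.2] [  41   40 1303] [-45.3  20.5]
top [253.8 163.1] [  41   41 1321] [-46.3 110.8]
top [209.9 165.9] [  41   41 1316] [-46.8 200.4]
circle fit [-46.7 200.5]
circle fit [-46.1 110.8]
circle fit [-45.   20.4]
[ 664.34355904 -109.89093698  159.08685246] [-3.14125140e+00 -3.25384902e-04  1.87865049e+00] 26.542993604473516
predicted px top/base [[260. 209.]
 [260. 193.]]
```

View pics/w1.png

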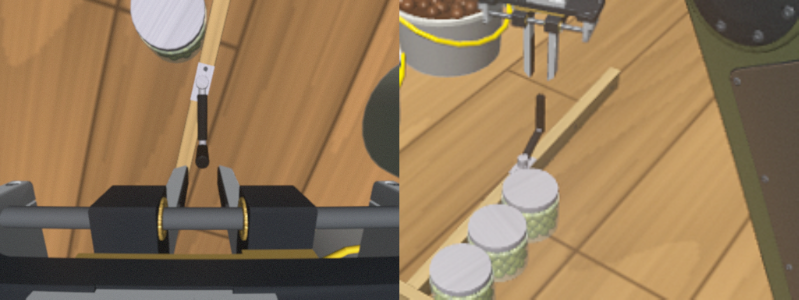

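The wrist view shows the grip top at full-frame pixel (260,205), centred between the fingers and close to the predicted (260,209). The side view shows the fingers above the grip and the row closed up. Lowering.

move_arm(dp=[[-0.6,1.9,-20],[0,0,-20],[0,0,-20],[0,0,-11],[0,0,0]], rotation=[[0,0,0],[0,0,0],[0,0,0],[0,0,0],[0,0,0]], hand=[0.28,0.28,0.28,0.28,0.23])

```text
clock: 22.48
eef_pos: [663.6, -107.6, 87.5]
eef_rot: [-3.14, -0.001, 1.879]
wrist_force: [0.1, 0.1, -0.3]
finger_gap: 22.0
finger_force: 0.0
```

Run:
```python
from h import *
th,o=pickle.load(open("g.pkl","rb")); tog,tow=G(th,o)
h=np.array([11,-46.]); ph=-13.4
P=lambda f:h+90*np.array([-np.sin(np.radians(f)),-np.cos(np.radians(f))])
ph=np.array([-13.4]+[-13.4+8*i for i in range(1,15)])
W=np.array([tow([P(f)])[0] for f in ph])
for f,w,d in zip(ph[1:],W[1:],np.diff(W,axis=0)): print(round(f,1),w.round(1),d.round(1))
# bar-jar contact angle for jar (-45,20.4): distance from jar centre to bar axis = 45+7
v=np.array([-45,20.2])-h
for f in range(80,115,1):
    u=(P(f)-h)/90; print(f,round(float(abs(u[0]*v[1]-u[1]*v[0])),1),end="; ")
```

```text
-5.4 [ 652.3 -113.5] [-12.2  -3. ]
2.6 [ 639.8 -114.8] [-12.5  -1.2]
10.6 [ 627.3 -114.2] [-12.5   0.5]
18.6 [ 614.9 -112. ] [-12.4   2.3]
26.6 [ 603. -108.] [-11.9   4. ]
34.6 [ 591.8 -102.4] [-11.2   5.6]
42.6 [581.4 -95.3] [-10.4   7.1]
50.6 [572.1 -86.9] [-9.3  8.5]
58.6 [564.1 -77.2] [-8.   9.7]
66.6 [557.5 -66.5] [-6.6 10.7]
74.6 [552.5 -55. ] [-5.  11.5]
82.6 [549.1 -42.9] [-3.4 12.1]
90.6 [547.5 -30.5] [-1.7 12.4]
98.6 [547.6 -17.9] [ 0.1 12.6]
80 74.9; 81 74.1; 82 73.3; 83 72.5; 84 71.7; 85 70.8; 86 69.9; 87 69.0; 88 68.1; 89 67.2; 90 66.2; 91 65.2; 92 64.2; 93 63.2; 94 62.1; 95 61.1; 96 60.0; 97 58.9; 98 57.8; 99 56.6; 100 55.5; 101 54.3; 102 53.1; 103 51.9; 104 50.7; 105 49.5; 106 48.2; 107 46.9; 108 45.7; 109 44.4; 110 43.1; 111 41.7; 112 40.4; 113 39.1; 114 37.7;
```

move_arm(dp=[[-6.1,-1.6,0],[-6.1,-1.4,0],[-12.5,-1.2,0],[-12.5,0.5,0],[-12.4,2.3,0]], rotation=[[0,0,-0.07],[0,0,-0.07],[0,0,-0.14],[0,0,-0.14],[0,0,-0.14]], hand=[0.23,0.23,0.23,0.23,0.23])

```text
clock: 23.1
eef_pos: [614.7, -109.3, 89.3]
eef_rot: [3.139, -0.0, 1.314]
wrist_force: [3.5, 0.8, -2.5]
finger_gap: 21.7
finger_force: 2.0
```

Run:
```python
from h import *
from cell import camera,manip
th,o=pickle.load(open("g.pkl","rb")); tog,tow=G(th,o)
s=manip.read_state(); print(s["eef_pos"],s["eef_rot"],s["wrist_force"],tog([s["eef_pos"]]))
w=camera("wrist"); b=camera("side")
cv2.imwrite("pics/w2.png",cv2.resize(np.hstack([w["image"],cv2.resize(b["image"][60:230,180:407],(512,384))])[:,:,::-1],None,fx=.78,fy=.78))
```

```text
[ 614.73585612 -109.34812061   89.28588413] [ 3.13914532e+00 -1.64446886e-05  1.31378996e+00] [ 3.53481616  0.78629348 -2.45439738] [[ -17.69404592 -128.67588021]]
```

View pics/w2.png

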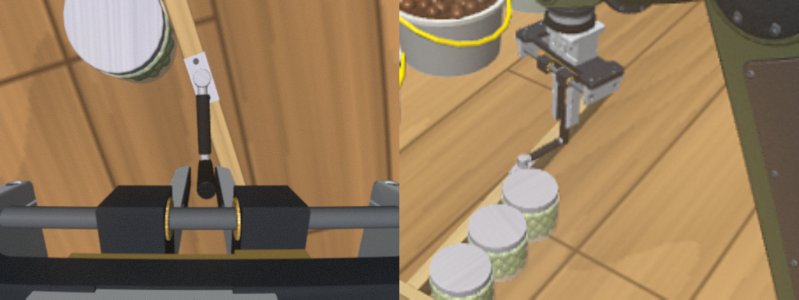

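The grip is caged between the fingers and the bar now points over the robot's side, following the swing. Continuing.

move_arm(dp=[[-11.9,4.0,0],[-11.2,5.6,0],[-10.4,7.1,0],[-9.3,8.5,0],[-8.0,9.7,0],[-6.6,10.7,0],[-5,11.5,0],[0,0,0]], rotation=[[0,0,-0.14],[0,0,-0.14],[0,0,-0.14],[0,0,-0.14],[0,0,-0.14],[0,0,-0.14],[0,0,-0.14],[0,0,0]], hand=[0.23,0.23,0.23,0.23,0.23,0.23,0.23,0.23])

```text
clock: 24.2
eef_pos: [552.5, -51.7, 89.2]
eef_rot: [3.141, -0.001, 0.343]
wrist_force: [-1.0, -1.3, -0.1]
finger_gap: 21.2
finger_force: 0.0
```

```bash
python3 look.py
python3 - <<'E'
from h import *
from cell import camera
a=camera("top"); b=camera("side")
cv2.imwrite("pics/w3.png",cv2.resize(np.hstack([a["image"][90:260,180:407],b["image"][60:230,180:407]])[:,:,::-1],None,fx=1.75,fy=1.75))
E
```

```text
24.2 tcp [[-75.6 -66.6]] 89.2 rot [ 3.141e+00 -1.000e-03  3.430e-01] F guard [-1.07 -1.19] -0.08
top [295.4 159.4] [  37   40 1089] [-43.5  25.4]
top [254.1 162.8] [  41   41 1292] [-45.7 110.1]
top [210.  165.7] [  41   40 1291] [-46.5 200.1]
circle fit [-46.6 200.4]
circle fit [-45.7 110.4]
circle fit [-44.8  21. ]
```

View pics/w3.png

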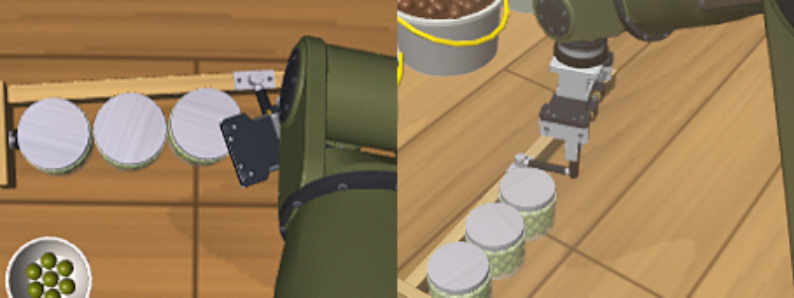

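The bar is at about 75° and still clear of the jar, and the row remains closed up. I'll go slower from here.

move_arm(dp=[[-1.4,6.1,0],[-1.0,6.2,0],[-0.6,6.3,0],[-0.2,3.1,0],[-0.1,3.1,0]], rotation=[[0,0,-0.07],[0,0,-0.07],[0,0,-0.07],[0,0,-0.035],[0,0,-0.035]], hand=[0.23,0.23,0.23,0.23,0.23])

```text
clock: 24.98
eef_pos: [548.5, -28.0, 88.4]
eef_rot: [3.141, 0.001, 0.06]
wrist_force: [-3.3, -4.0, 2.5]
finger_gap: 21.4
finger_force: 2.1
```

move_arm(dp=[[0,1.5,0],[0,1.5,0],[0,1.5,0],[0,1.5,0]], rotation=[[0,0,-0.017],[0,0,-0.017],[0,0,-0.017],[0,0,-0.017]], hand=[0.23,0.23,0.23,0.23])

```text
clock: 25.48
eef_pos: [548.5, -22.0, 88.4]
eef_rot: [3.141, 0.001, -0.007]
wrist_force: [-2.7, -4.6, 1.7]
finger_gap: 21.5
finger_force: 2.1
```

```bash
python3 look.py
```

```text
25.475 tcp [[-77.4 -36.7]] 88.4 rot [ 3.141e+00  1.000e-03 -7.000e-03] F guard [-3.   -4.42] 1.66
top [254.1 163. ] [  41   41 1312] [-46.2 110.2]
top [284.6 159.3] [ 13  32 321] [-42.   47.6]
top [209.9 165.7] [  41   40 1311] [-46.5 200.3]
circle fit [-46.6 200.4]
circle fit [-39.6  79. ]
circle fit [-46.  110.4]
```

move_arm(dp=[[0.1,1.5,0],[0.1,1.5,0],[0.1,1.5,0],[0.1,1.5,0]], rotation=[[0,0,-0.017],[0,0,-0.017],[0,0,-0.017],[0,0,-0.017]], hand=[0.23,0.23,0.23,0.23])

```text
clock: 26.02
eef_pos: [548.9, -15.8, 88.4]
eef_rot: [3.141, 0.001, -0.076]
wrist_force: [-2.7, -3.2, 1.5]
finger_gap: 21.6
finger_force: 2.1
```

move_arm(dp=[[0.1,0.7,0],[0.1,0.7,0],[0.1,0.7,0]], rotation=[[0,0,-0.008],[0,0,-0.008],[0,0,-0.008]], hand=[0.23,0.23,0.23])

```text
clock: 26.4
eef_pos: [549.2, -13.6, 88.4]
eef_rot: [3.141, 0.001, -0.099]
wrist_force: [-3.6, -4.1, 2.1]
finger_gap: 22.0
finger_force: 2.1
```

move_arm(dp=[[0.1,0.7,0],[0.1,0.7,0],[0.1,0.7,0]], rotation=[[0,0,-0.008],[0,0,-0.008],[0,0,-0.008]], hand=[0.23,0.23,0.23])

```text
clock: 26.78
eef_pos: [549.4, -11.5, 88.4]
eef_rot: [3.141, 0.001, -0.124]
wrist_force: [-3.9, -2.8, 1.5]
finger_gap: 21.5
finger_force: 2.1
```

move_arm(dp=[[0.1,0.5,0],[0.1,0.5,0]], rotation=[[0,0,-0.006],[0,0,-0.006]], hand=[0.23,0.23])

```text
clock: 27.02
eef_pos: [549.6, -10.4, 88.4]
eef_rot: [3.141, 0.001, -0.135]
wrist_force: [-3.9, -3.3, 2.0]
finger_gap: 22.0
finger_force: 2.1
```

move_arm(dp=[[0.1,0.5,0],[0.1,0.5,0],[0.1,0.5,0]], rotation=[[0,0,-0.006],[0,0,-0.006],[0,0,-0.006]], hand=[0.23,0.23,0.23])

```text
clock: 27.4
eef_pos: [549.9, -8.9, 88.4]
eef_rot: [3.141, 0.001, -0.153]
wrist_force: [-3.3, -4.1, 1.6]
finger_gap: 21.4
finger_force: 2.1
```

move_arm(dp=[[0.1,0.5,0],[0.1,0.5,0]], rotation=[[0,0,-0.006],[0,0,-0.006]], hand=[0.23,0.23])

```text
clock: 27.65
eef_pos: [550.1, -8.1, 88.3]
eef_rot: [3.141, 0.001, -0.165]
wrist_force: [-3.4, -6.0, 2.9]
finger_gap: 21.9
finger_force: 3.4
```

move_arm(dp=[[0.05,0.4,0],[0,0,0]], rotation=[[0,0,0],[0,0,0]], hand=[0.23,0.23])

```text
clock: 27.9
eef_pos: [550.1, -8.0, 88.3]
eef_rot: [3.14, 0.001, -0.165]
wrist_force: [-4.4, -7.6, 2.2]
finger_gap: 21.8
finger_force: 3.7
```

move_arm(dp=[[0.05,0.3,0],[0,0,0],[0,0,0]], rotation=[[0,0,0],[0,0,0],[0,0,0]], hand=[0.23,0.23,0.23])

```text
clock: 28.28
eef_pos: [550.1, -7.9, 88.3]
eef_rot: [3.14, 0.001, -0.165]
wrist_force: [-4.8, -9.2, 2.4]
finger_gap: 21.7
finger_force: 4.5
```

move_arm(dp=[[-0.1,-0.6,0],[-0.2,-1.1,0],[-0.25,-1.5,0],[0,0,0]], rotation=[[0,0,0],[0,0,0],[0,0,0],[0,0,0]], hand=[0.23,0.23,0.23,0.28])

```text
clock: 28.78
eef_pos: [550.0, -10.0, 88.5]
eef_rot: [-3.141, -0.0, -0.167]
wrist_force: [0.3, -1.0, -0.0]
finger_gap: 25.4
finger_force: 0.0
```

```bash
python3 look.py|head -3
```

```text
28.775 tcp [[-75.  -24.8]] 88.5 rot [-3.141 -0.    -0.167] F guard [ 0.23 -1.05] -0.02
top [254.1 162.9] [  41   41 1305] [-45.9 110.2]
top [209.9 165.8] [  41   41 1311] [-46.6 200.3]
```

move_arm(dp=[[0,0,5],[0,0,15],[0,0,25],[0,0,30],[0,0,30],[-20,-20,20],[-35,-35,0],[-35,-35,0],[-20,-35,0],[0,0,0]], rotation=[[0,0,0],[0,0,0],[0,0,0],[0,0,0],[0,0,0],[0,0,0],[0,0,0],[0,0,0],[0,0,0],[0,0,0]], hand=[0.28,0.28,0.28,0.28,0.28,0.28,0.28,0.28,0.28,0.28])

```text
clock: 30.08
eef_pos: [439.1, -136.5, 214.8]
eef_rot: [3.141, -0.002, -0.17]
wrist_force: [0.5, -0.4, 0.1]
finger_gap: 26.2
finger_force: 0.0
```

```bash
python3 look.py
python3 - <<'E'
from h import *
from cell import camera
a=camera("top"); b=camera("side")
cv2.imwrite("pics/w4.png",cv2.resize(np.hstack([a["image"][110:220,165:365],b["image"][120:230,180:380]])[:,:,::-1],None,fx=2,fy=2,interpolation=cv2.INTER_CUBIC))
E
```

```text
30.075 tcp [[-194.8 -142.8]] 214.8 rot [ 3.141e+00 -2.000e-03 -1.700e-01] F guard [ 0.46 -0.39] 0.13
top [297.9 160.1] [  41   39 1293] [-45.1  20.5]
top [253.8 162.9] [  41   40 1308] [-45.9 110.8]
top [209.8 165.8] [  41   40 1313] [-46.6 200.6]
circle fit [-46.6 200.6]
circle fit [-45.8 110.8]
circle fit [-44.9  20.4]
```

View pics/w4.png

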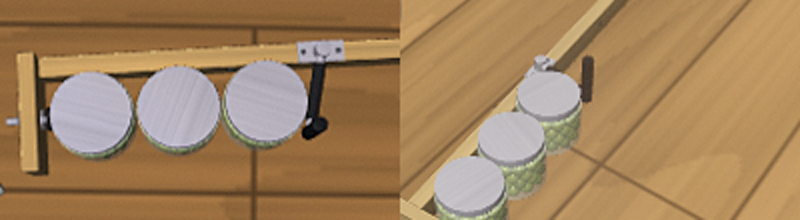

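The arm rests on the jar with its grip at (315,128), the three jars are closed up against the board and buffer, and the robot is clear. Handing in.

```bash
python3 -c "
from cell import manip; print(manip.sign_off())"
```

```text
the job is handed in; nothing more can be done
None
```

I handed the job in after about 30 s of the 72 s allowed, and no verdict came back. The camera shows the three jars closed up on the board and buffer, with the retaining arm against the last jar after a press of about 9–10 N. I could not measure the force it still holds with since being let go.

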